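Nest the mixing bowls

TASK

The set of three bowls has to go back in the cupboard as one nest. Take the amber bottle out of the large white bowl and stand it upright on the small white dish, then nest the bowls in size order where the large bowl stands: the blue one inside the white one and the yellow one inside the blue one, each upright and flat on the floor of the next. The bowls are ceramic, so lower them in rather than dropping them, and leave the honey jar and the green mug where they are.

Things in the scene. Friction and masses are not known exactly. Their poses are not given: they have to be found in the camera images.
- bowl_large: large white ceramic bowl, round, loose, 0.45 kg; 200 mm across the rim, 56 mm high. Origin: centre of its underside; z up. Walls 4 mm, floor 5 mm thick; flat inner floor of about 66 mm radius, sides flaring up to an upright wall of 91 mm inner radius from 30 mm height. The top 13 mm of the wall is a rolled rim 8.5 mm thick (radius 91.5 to 100 mm)
- bowl_medium: medium blue ceramic bowl, round, loose, empty, about 0.25 kg; 138 mm across the rim, 66 mm high. Origin: centre of its underside; z up. Floor 5 mm thick; foot radius 46 mm, flat inner floor of about 47 mm radius, wall upright and 4 mm thick from 34 mm height, top 13 mm a rolled rim 8.5 mm thick (radius 60.5 to 69 mm): pinch the rim from above, one finger inside. Nested in the white bowl its underside stands 5 mm above the white bowl's and its rim 15 mm above the white rim
- bowl_small: small yellow ceramic bowl, deep, round, loose, empty, about 0.15 kg; 82 mm across the rim, 76 mm high. Origin: centre of its underside; z up. Floor 5 mm thick; foot radius 30 mm, wall upright and 4 mm thick from 28 mm height, top 13 mm a rolled rim 8.5 mm thick (radius 32.5 to 41 mm): pinch the rim from above, one finger inside. Nested in the blue bowl its underside stands 5 mm above the blue bowl's and its rim 15 mm above the blue rim
- amber_bottle: amber bottle with a pale label and a black cap, 119 mm high, loose, about 0.12 kg, standing at the start on the floor of the large white bowl. Its round body is 40 mm across (grip it by this, 60 to 80 mm above its foot), the cap narrower. Origin: centre of its underside; z along its axis, up
- dish: small white rectangular dish, 75 mm (its x) by 105 mm (its y), fixed to the table, its low edge 10 mm high. Origin: centre of its underside; things stand on its floor, 5 mm above the table
- honey_jar: glass honey jar with a dark lid, 65 mm across, 86 mm high, loose bystander. Origin: centre of its underside
- green_mug: green and white mug, 78 mm wide, 116 mm long with its handle, 101 mm high, loose bystander. Origin: centre of the underside of its bounding box
Things that resemble listed ones, but are neither listed nor needed, are in the scene too. Leave any purple look-alike of the bowl_small alone.

How it is judged (in metres and radians):
At the end, for the whole second after the job is handed in: Blue bowl in white, yellow in blue: each underside 2 to 9 mm above that of the bowl round it, centres within 20 mm, tilt under 0.08 rad, at rest; white bowl on the table within 60 mm of its start; amber bottle upright (0.08 rad) on the dish, its centre over it (horizontal distance between bowl_medium and bowl_large below 0.02 m and z of bowl_medium in the frame of bowl_large between 0.002 and 0.009 m and horizontal distance between bowl_small and bowl_medium below 0.02 m and z of bowl_small in the frame of bowl_medium between 0.002 and 0.009 m and angle between each of bowl_large, bowl_medium, bowl_small, amber_bottle's own z axis and vertical below 0.08 rad and height (world z) of bowl_large between -0.006 and 0.006 m and distance of bowl_large from where it was at the start of the episode below 0.06 m and x of amber_bottle in the frame of dish between -0.035 and 0.035 m and y of amber_bottle in the frame of dish between -0.05 and 0.05 m and height (world z) of amber_bottle between 0.002 and 0.01 m and linear speed of each of bowl_medium, bowl_small, amber_bottle below 0.02 m/s); the robot touches nothing.
It fails at once if a bowl is dropped from several centimetres or driven into another (contact over 100 N on the blue bowl from the white, 70 N on the yellow) (contact force between bowl_medium and bowl_large above 100 N or contact force between bowl_small and bowl_medium above 70 N or contact force between bowl_small and bowl_large above 70 N).
It fails at once if the jar or the mug is moved more than 30 mm (distance of any of honey_jar, green_mug from where it was at the start of the episode above 0.03 m).
It also fails if it takes over 72 s, if anything falls off the work surface, if the arm or the gripper's body presses on something with over 40 N, if the wrist force passes 120 N, or if a joint passes its speed limit or range.

ROBOT

A 6-joint arm with a two-finger parallel gripper is mounted at the origin on the work surface; the furniture and walls round the work are solid. World frame = base frame: x ahead of the robot, y to its left, z up, the work surface at z = 0. Lengths are in m, angles in degrees, forces in N, time in s.
With the tool pointing down it reaches from about 0.325 to 0.775 m from the base axis. Payload 5.5 kg.
Tool frame: the origin (TCP) lies at the centre of the arm's flange, where the gripper is bolted on; the fingertips stand 182 mm ahead of it and the grasp point (between the pads) lies 163 mm ahead of it; z points along the fingers, y is the line along which they close (so a half turn about z gives the same grasp; the last joint's range is limited). The gripper opens to 88 mm and grips with 3 to 60 N. Pads are 20 mm wide; open, the fingers measure 115 mm over their backs; the gripper's body (75 mm by 178 mm) begins 61 mm behind the grasp point.
Start: joints at [71.866, 5.22, 70.514, -0, 104.267, -3.249], TCP at [0.154, 0.58, 0.405] pointing down, gripper open.
Joint ranges: [-164.24, 164.24], [-49.07, 125.15], [9.68, 141.18], [-86.29, 266.29], [3.28, 154.24], [-151.56, 151.56]. Speed limits (degrees/s): [147.25, 147.25, 172.46, 180, 180, 180].

INTERFACE

Orientations are given as [roll, pitch, yaw] about the fixed x, y, z axes, in that order (R = Rz(yaw) Ry(pitch) Rx(roll)).
In Python, from station import r gives the robot as it stands. The module is installed in compiled form; this text tells all that it offers. Calls block until the motion is done:
- r.reach(position, orientation): joint-space move of the TCP to a pose.
- r.servo_line(position, rotation=None, speed=0.15): straight line of the TCP; rotation=None keeps the orientation; speed is the mean speed in m/s.
- r.move_joints(angles): joint-space move.
- r.let_go() and r.grab(squeeze=None): open the fingers fully, or close them until they stop; squeeze is the grip in N (None keeps the last).
- r.wait(seconds).
- r.inverse_kinematics(position, orientation): joint angles nearest the present ones, or None.
- r.sense(): the state.
- r.snapshot(name): name is "scene" or "top" or "wrist"; returns a dict with "frame" (480x640x3 uint8, red, green, blue), "fx", "fy", "cx", "cy" (pixels), "R" (3x3) and "t" (3): a world point X has camera coordinates R X + t. Camera axes: x right, y down, z forward; pixel columns grow to the right and rows downward; lengths in m; the calibration is good to about 2 mm. The wrist camera is an equidistant fisheye: a pixel r from the principal point sees the ray r / f radians off the axis. A picture is of the moment at which its call begins. There is no depth.
A pose or a line that the arm cannot do raises r.IKError and nothing moves.
- r.hand_in(): hands the job in; it is judged then, once.
The state is a dict: "clock": time; "joints": joint angles; "joint_vel": joint speeds; "joint_torque": joint torques, N m; "tcp_pos": TCP position; "orientation": TCP orientation; "contact_force": force on the tool from outside, world axes, zero at the start; "torque": the same for the moment, N m; "opening": finger opening in m; "gripper_force": force on a finger pad.
Only numpy, scipy, OpenCV 4.12 (cv2) and the standard library are available. Lean on these libraries where they do the work, as an engineer would, in place of code of your own. Each camera call takes 0.05 s, during which the arm holds its last target. There are 200 camera calls.

## Working session

There is one attempt and no reset: what is moved stays moved. The work goes in short steps, each a Python script; the robot and the scene stay as the last script left them, time stands still between calls to the robot, and variables do not carry over. Pictures are saved under pics/ and viewed, at most 10 in all, crops included, and the job is handed in when it is done.

```bash
mkdir -p pics; python3 - <<'E'
from station import r
import cv2,numpy as np
for n in("scene","top"):
    s=r.snapshot(n); cv2.imwrite(f"pics/{n}0.png",s["frame"][:,:,::-1])
    print(n,s["fx"],s["cx"],s["cy"],np.round(s["R"],3).tolist(),np.round(s["t"],3).tolist())
print(r.sense()["clock"])
E
```

```text
scene 514.5008560527016 326.33499454637564 230.29153770879032 [[0.994, -0.109, 0.015], [-0.059, -0.648, -0.76], [0.092, 0.754, -0.65]] [-0.406, 0.049, 1.309]
top 573.4896818952079 317.8742191677426 239.46164076564492 [[0.011, -1.0, -0.002], [-0.992, -0.011, -0.129], [0.129, 0.003, -0.992]] [-0.022, 0.399, 1.606]
0.1
```

View pics/scene0.png

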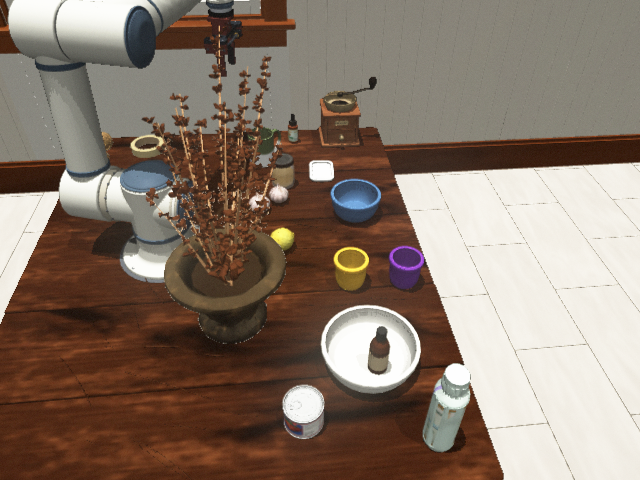

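View pics/top0.png

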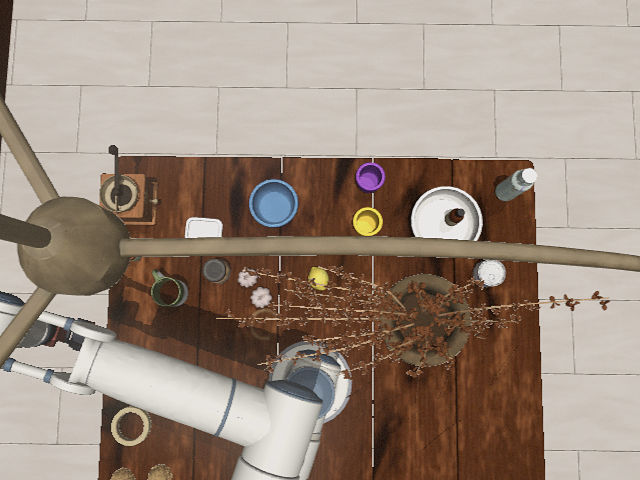

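Candidates:
- **Yellow bowl:** yellow bowl at scene (351,268). Look-alikes are the purple bowl (405,267) and the lemon (283,239).
- **Bottle:** the one in the white bowl at (379,350). Look-alikes are the dropper bottle (293,128) and the water bottle (447,410).
- **Blue bowl:** (356,201).
- **White bowl:** (371,348). Look-alike is the ring (148,147).
- **Dish:** (321,171).
- **Jar:** (284,170).
- **Mug:** about (265,140), at top (169,290).

By the descriptions I choose the yellow bowl, the bottle in the white bowl, the blue bowl, the white bowl and the dish.

```bash
cat > h.py <<'E'
from station import r
import cv2,numpy as np
def ray(s,u,v,z,fish=False):
    x=np.array([(u-s["cx"])/s["fx"],(v-s["cy"])/s["fy"]])
    if fish:
        a=np.linalg.norm(x); d=np.r_[x/max(a,1e-9)*np.sin(a),np.cos(a)]
    else: d=np.r_[x,1]
    R=np.array(s["R"]);c=-R.T@np.array(s["t"]);d=R.T@d
    return c+d*(z-c[2])/d[2]
def crop(s,name,u0,v0,u1,v1,k):
    cv2.imwrite("pics/"+name,cv2.resize(s["frame"][v0:v1,u0:u1,::-1],None,fx=k,fy=k,interpolation=cv2.INTER_CUBIC))
E
python3 - <<'E'
from h import *
T=r.snapshot("top");S=r.snapshot("scene")
for s in(T,S):print("cam",-np.array(s["R"]).T@np.array(s["t"]))
for n,u,v,z in[("yel",368,221,.076),("blue",274,203,.066),("white",447,215,.056),("dish",204,229,.01),("purple",370,177,.076),("cap",458,215,.12),("jar",216,270,.086),("mug",169,290,.1),("wb",528,177,.2)]:print(n,ray(T,u,v,z)[:2].round(3))
for n,u,v,z in[("yel",351,258,.076),("blue",356,195,.066),("white",371,342,.056),("dish",321,171,.01),("cap",381,331,.12),("bfoot",377,371,.005),("jar",284,158,.086)]:print(n,ray(S,u,v,z)[:2].round(3))
a=S["frame"][140:240,270:400,::-1];b=S["frame"][300:400,310:440,::-1]
cv2.imwrite("pics/c1.png",cv2.resize(np.vstack([a,b]),None,fx=3,fy=3,interpolation=cv2.INTER_CUBIC))
E
```

```text
cam [ 0.18914039 -0.02295528  1.64339792]
cam [ 0.2854474  -0.99929407  0.89465713]
yel [ 0.445 -0.156]
blue [0.495 0.106]
white [ 0.468 -0.379]
dish [0.428 0.311]
purple [ 0.57  -0.161]
cap [ 0.457 -0.394]
jar [0.304 0.258]
mug [0.248 0.38 ]
wb [ 0.544 -0.557]
yel [ 0.448 -0.152]
blue [0.499 0.101]
white [ 0.456 -0.376]
dish [0.425 0.306]
cap [ 0.467 -0.401]
bfoot [ 0.466 -0.411]
jar [0.313 0.269]
```

View pics/c1.png

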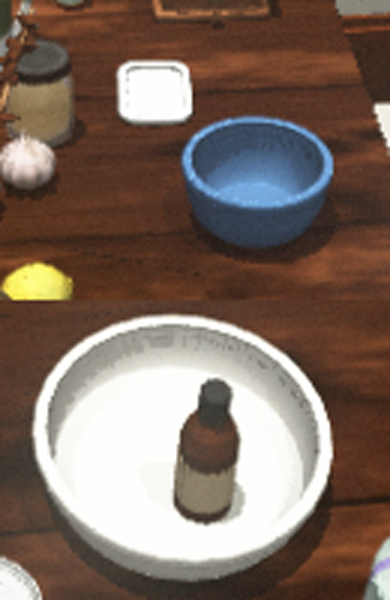

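The crop shows the blue bowl, the rectangular dish and the amber bottle upright in the white bowl, all matching their descriptions. Dish centre is at scene (321.5,170.7), cap at (381.7,329.3) and the front of the bottle's foot at (377.7,372.3). The plant is tall and close to the path, so I'll check its extent against the arm's shape.

```bash
python3 - <<'E'
from h import *
from scipy.optimize import least_squares
T=r.snapshot("top");S=r.snapshot("scene")
for n,u,v in[("potrim",429,318),("tipA",605,298),("tipB",340,268),("tipC",250,270),("tipD",225,318),("tipE",260,365)]:
    print(n,[(z,*ray(T,u,v,z)[:2].round(2)) for z in(.15,.3,.45,.55)])
for n,u,v in[("potrim",226,262),("top",266,60),("top2",217,45),("right",275,170),("left",152,150)]:
    print(n,[(z,*ray(S,u,v,z)[:2].round(2)) for z in(.15,.3,.45,.55)])
D=[]
for rr in(.45,.6,.7):
  for z in(.25,.35,.45):
    for az in (0,-.7):
      q=r.inverse_kinematics([rr*np.cos(az),rr*np.sin(az),z],[180,0,np.degrees(az)])
      if q is not None: D.append((rr,z,*q))
D=np.array(D);a=np.radians(D[:,3]);b=a+np.radians(D[:,4])
def f(p):
    l0,A,B,e,h=p
    return np.r_[l0+A*np.sin(a)+B*np.sin(b)+e*np.cos(b)-D[:,0],h+A*np.cos(a)+B*np.cos(b)-e*np.sin(b)-D[:,1]]
s=least_squares(f,[0,.4,.4,0,.2]);print(s.x.round(3),abs(s.fun).max());print(D[:,[0,1,2,3,4,6,7]].round(1)[::4])
for z in (.245,.35):
  for yaw in(-45,135,0,90,45):
    print(z,yaw,[None if q is None else np.round(q,0).tolist() for q in[r.inverse_kinematics([.467,-.396,z],[180,0,yaw]),r.inverse_kinematics([.427,.309,z],[180,0,yaw])]])
E
```

```text
potrim [(0.15, np.float64(0.18), np.float64(-0.31)), (0.3, np.float64(0.18), np.float64(-0.28)), (0.45, np.float64(0.18), np.float64(-0.25)), (0.55, np.float64(0.18), np.float64(-0.23))]
tipA [(0.15, np.float64(0.24), np.float64(-0.76)), (0.3, np.float64(0.23), np.float64(-0.69)), (0.45, np.float64(0.23), np.float64(-0.61)), (0.55, np.float64(0.22), np.float64(-0.56))]
tipB [(0.15, np.float64(0.31), np.float64(-0.08)), (0.3, np.float64(0.3), np.float64(-0.07)), (0.45, np.float64(0.28), np.float64(-0.07)), (0.55, np.float64(0.28), np.float64(-0.06))]
tipC [(0.15, np.float64(0.3), np.float64(0.16)), (0.3, np.float64(0.29), np.float64(0.14)), (0.45, np.float64(0.28), np.float64(0.12)), (0.55, np.float64(0.27), np.float64(0.11))]
tipD [(0.15, np.float64(0.18), np.float64(0.22)), (0.3, np.float64(0.18), np.float64(0.2)), (0.45, np.float64(0.18), np.float64(0.17)), (0.55, np.float64(0.18), np.float64(0.15))]
tipE [(0.15, np.float64(0.06), np.float64(0.13)), (0.3, np.float64(0.07), np.float64(0.11)), (0.45, np.float64(0.08), np.float64(0.1)), (0.55, np.float64(0.09), np.float64(0.09))]
potr
[... 1292 characters left out ...]
.0, -88.0], [32.0, -4.0, 96.0, 0.0, 88.0, -13.0]]
0.245 0 [[-43.0, 9.0, 83.0, -0.0, 88.0, 47.0], [32.0, -4.0, 96.0, -0.0, 88.0, 122.0]]
0.245 90 [[-43.0, 9.0, 83.0, 0.0, 88.0, -43.0], [32.0, -4.0, 96.0, -0.0, 88.0, 32.0]]
0.245 45 [[-43.0, 9.0, 83.0, -0.0, 88.0, 2.0], [32.0, -4.0, 96.0, -0.0, 88.0, 77.0]]
0.35 -45 [[-43.0, 7.0, 74.0, -0.0, 99.0, 92.0], None]
0.35 135 [[-43.0, 7.0, 74.0, 0.0, 99.0, -88.0], [32.0, -6.0, 87.0, 0.0, 99.0, -13.0]]
0.35 0 [[-43.0, 7.0, 74.0, -0.0, 99.0, 47.0], [32.0, -6.0, 87.0, -0.0, 99.0, 122.0]]
0.35 90 [[-43.0, 7.0, 74.0, 0.0, 99.0, -43.0], [32.0, -6.0, 87.0, -0.0, 99.0, 32.0]]
0.35 45 [[-43.0, 7.0, 74.0, -0.0, 99.0, 2.0], [32.0, -6.0, 87.0, -0.0, 99.0, 77.0]]
```

```bash
python3 - <<'E'
from h import *
def st(n):
    s=r.sense();print(n,round(s["clock"],2),np.round(s["joint_torque"],1),np.round(s["contact_force"],1))
st("0")
r.reach([.6,0,.40],[180,0,45]);st("az0")
for az in(-10,-18,-26,-34,-40.3):
    a=np.radians(az);r.reach([.61*np.cos(a),.61*np.sin(a),.38],[180,0,45]);st(az)
    if az==-18: s=r.snapshot("scene");cv2.imwrite("pics/s18.png",s["frame"][:,:,::-1])
s=r.snapshot("scene");cv2.imwrite("pics/s40.png",s["frame"][:,:,::-1])
s=r.snapshot("wrist");cv2.imwrite("pics/w40.png",s["frame"][:,:,::-1])
st("end")
E
```

```text
0 0.3 [ -0.  -44.6 -40.6   0.1   0.   -0. ] [ 0.3  0.3 -0.1]
az0 2.89 [ -0.3 -44.6 -40.7   0.   -0.    0. ] [-0.3 -0.5  0.8]
-10 3.4 [ -1.4 -45.1 -40.3  -0.1  -0.1  -0.1] [ 0.  -0.3  0.3]
-18 3.83 [ -1.5 -45.5 -40.7  -0.1  -0.   -0.1] [ 0.3 -0.3 -0. ]
-26 4.32 [ -1.5 -45.6 -40.7  -0.1  -0.   -0.1] [ 0.8 -0.3  0.5]
-34 4.75 [ -1.5 -45.6 -40.7  -0.1  -0.   -0.1] [ 0.8 -0.   0.6]
-40.3 5.12 [ -1.5 -45.6 -40.7  -0.2  -0.   -0.1] [0.  0.5 0.6]
end 5.22 [ -0.7 -45.6 -40.7   0.    0.   -0. ] [ 1.1 -0.2  0.4]
```

View pics/s40.png

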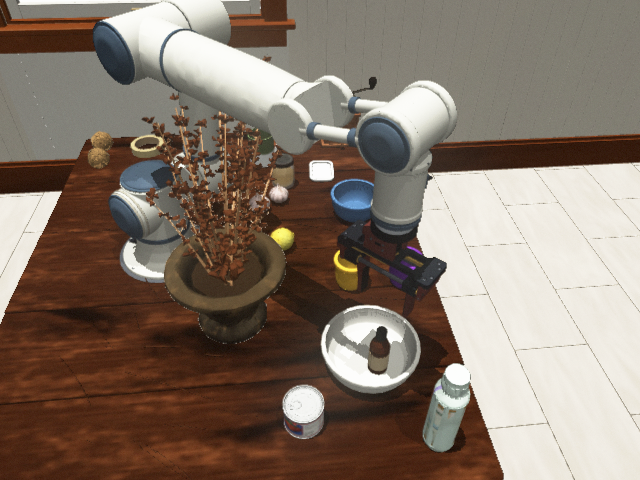

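View pics/w40.png

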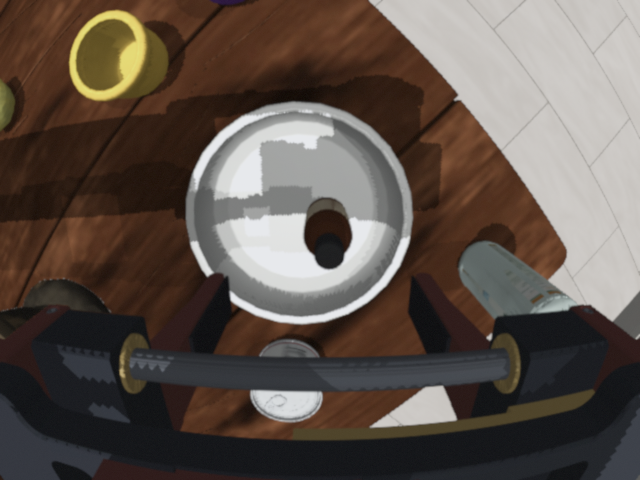

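The scene view shows the forearm clear of the branches, with no contact torques. In the wrist view the white rim spans columns 187–412 and rows 102–323, the bottle cap top is at about (329,246), and the yellow rim centre is at (107,56).

```bash
python3 - <<'E'
from h import *
s=r.snapshot("wrist")
for n,u,v,z in[("white",299.5,212.5,.056),("cap",329,246,.12),("yel",107,56,.076),("wl",187,212,.056),("wr",412,212,.056),("wt",299,102,.056),("wb",299,323,.056),("foot",326,212,.01)]:print(n,ray(s,u,v,z,True).round(3))
print(r.sense()["tcp_pos"],[r.inverse_kinematics([.467,-.396,z],[180,0,y]) is not None for z in(.243,.38) for y in(-45,135)])
E
```

```text
white [ 0.461 -0.375  0.056]
cap [ 0.471 -0.398  0.12 ]
yel [ 0.447 -0.159  0.076]
wl [ 0.392 -0.304  0.056]
wr [ 0.53  -0.442  0.056]
wt [ 0.526 -0.31   0.056]
wb [ 0.385 -0.448  0.056]
foot [ 0.471 -0.398  0.01 ]
[ 0.46642507 -0.39305018  0.38011319] [True, True, True, True]
```

```bash
cat >> h.py <<'E'
def st(n):
    s=r.sense();print(n,round(s["clock"],2),"pos",np.round(s["tcp_pos"],4),"F",np.round(s["contact_force"],1),"open",round(s["opening"],4),"g",np.round(s["gripper_force"],1));return s
E
python3 - <<'E'
from h import *
r.reach([.469,-.397,.33],[180,0,135]);st("above")
r.servo_line([.469,-.397,.241],speed=.1);st("down")
r.grab(25);s=st("grip")
if .036<s["opening"]<.044:
    r.servo_line([.469,-.397,.38],speed=.2);st("up")
    r.reach([.427,.309,.38],[180,0,45]);st("dish")
    s=r.snapshot("wrist");cv2.imwrite("pics/wd.png",s["frame"][:,:,::-1])
E
```

```text
above 6.67 pos [ 0.4693 -0.3967  0.3302] F [ 0.5 -0.3  0.4] open 0.0881 g 0.0
down 7.72 pos [ 0.4692 -0.3972  0.242 ] F [-1.  -0.3 -0. ] open 0.0878 g 0.0
grip 8.52 pos [ 0.4689 -0.3972  0.2412] F [-0.9 -0.3  0.2] open 0.0402 g 24.8
up 9.36 pos [ 0.469  -0.3969  0.3782] F [-0.1  0.6 -1.7] open 0.0401 g 24.8
dish 11.87 pos [0.4273 0.3086 0.3799] F [ 0.   0.1 -0.9] open 0.0401 g 24.8
```

View pics/wd.png

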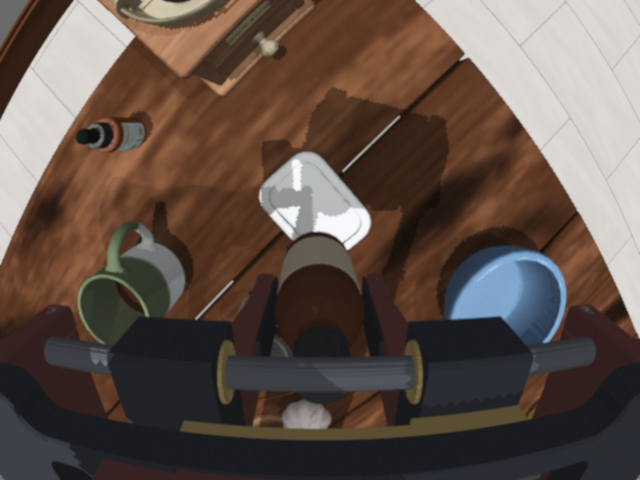

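The dish is visible beyond the held bottle, with corners at about (260,195), (308,152) and (371,217).

```bash
python3 - <<'E'
from h import *
s=r.snapshot("wrist")
for n,u,v,z in[("L",260,195,.01),("T",308,152,.01),("R",371,217,.01),("c",315.5,206,.01),("jar",285,347,.086),("blueL",445,297,.066),("blueR",566,297,.066),("blueT",505,247,.066)]:print(n,ray(s,u,v,z,True).round(3))
E
```

```text
L [0.398 0.36  0.01 ]
T [0.46  0.356 0.01 ]
R [0.459 0.269 0.01 ]
c [0.428 0.315 0.01 ]
jar [0.333 0.256 0.086]
blueL [0.461 0.181 0.066]
blueR [0.556 0.074 0.066]
blueT [0.533 0.176 0.066]
```

```bash
cat >> h.py <<'E'
def touch(x,y,z0,zmin,F=3,step=.001):
    """lower in steps until the upward force rises by F"""
    r.wait(.2);f0=r.sense()["contact_force"][2];z=z0
    while z>zmin:
        z-=step;r.servo_line([x,y,z],speed=.02)
        f=r.sense()["contact_force"][2]-f0
        if f>F:break
    print("touch z",round(z,4),"dF",round(f,1));return z
E
python3 - <<'E'
from h import *
r.servo_line([.428,.312,.30],speed=.15)
r.servo_line([.428,.312,.244],speed=.08)
z=touch(.428,.312,.244,.239);st("t")
r.let_go();st("rel")
r.servo_line([.428,.312,.38],speed=.2)
r.reach([.50,.10,.38],[180,0,135]);st("blue")
s=r.snapshot("wrist");cv2.imwrite("pics/wb.png",s["frame"][:,:,::-1])
f=s["frame"].astype(int);m=((f[:,:,2]>f[:,:,0]+50)&(f[:,:,2]>90)).astype(np.uint8)
n,l,stt,c=cv2.connectedComponentsWithStats(m);i=1+stt[1:,4].argmax();print(stt[i],c[i])
E
```

```text
touch z 0.239 dF 7.1
t 14.95 pos [0.4279 0.3124 0.2401] F [-2.9  1.5  5.9] open 0.0397 g 24.9
rel 15.83 pos [0.428 0.312 0.239] F [-0.3 -0.2 -0.5] open 0.0879 g 0.0
blue 18.44 pos [0.5    0.1002 0.3796] F [0.  0.9 0.2] open 0.0879 g 0.0
[ 266  149  119   95 7776] [323.61651235 196.31815844]
```

View pics/wb.png

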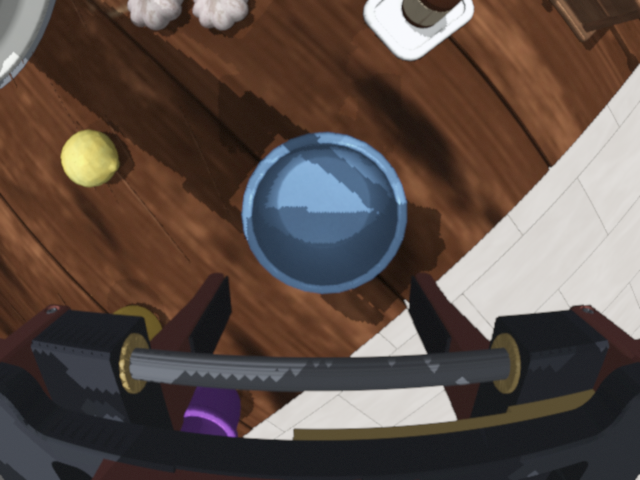

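Blue rim spans columns 243–407 and rows 133–292, so its centre is at (325,212). The bottle stands on the dish at the top of the picture.

```bash
python3 - <<'E'
from h import *
s=r.snapshot("wrist")
P=[ray(s,u,v,.066,True)[:2] for u,v in[(243,212),(407,212),(325,133),(325,292),(325,212.5)]]
print(np.round(P,4),np.linalg.norm(P[0]-P[1]),np.linalg.norm(P[2]-P[3]))
c=np.mean(P[:4],axis=0);k=np.array([.7071,.7071]);g=c+.0648*k;print(c,g)
O=[180,0,135]
r.reach([*g,.31],O);r.servo_line([*g,.237],speed=.1);st("down")
r.grab(45);q=st("grip");off=np.array(q["tcp_pos"])[:2]
if .005<q["opening"]<.012:
    r.servo_line([*g,.28],speed=.05);st("lift")
    s=r.snapshot("scene");crop(s,"lift.png",300,80,460,220,4)
E
```

```text
[[0.4472 0.0643]
 [0.5425 0.1598]
 [0.4499 0.1565]
 [0.5453 0.0618]
 [0.4952 0.1114]] 0.1349545952094343 0.13439125365908813
[0.49620105 0.11061584] [0.54202113 0.15643592]
down 19.91 pos [0.5423 0.1564 0.2379] F [ 0.1 -0.4  0.7] open 0.0876 g 0.0
grip 21.12 pos [0.542  0.1563 0.2369] F [-0.7 -1.1 -0.2] open 0.0083 g 46.2
lift 22.12 pos [0.5419 0.1564 0.2795] F [ 0.7  0.  -2.4] open 0.0081 g 46.3
```

View pics/lift.png

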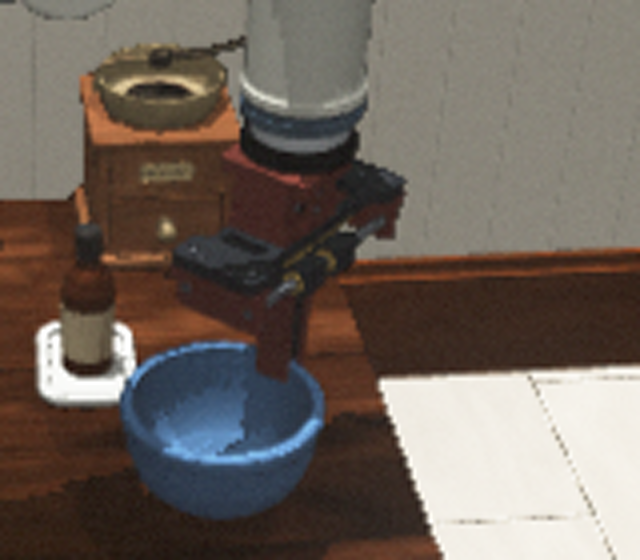

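The blue bowl hangs level in the grip at crop (225,430), and the bottle stands on the dish at (88,300).

```bash
python3 - <<'E'
from h import *
O=[180,0,135];w=np.array([.460,-.376]);g=w+.0648*.7071
r.servo_line([.542,.1564,.38],speed=.15)
r.reach([*g,.38],O);st("over")
r.servo_line([*g,.26],speed=.12)
r.servo_line([*g,.247],speed=.04);st("near")
touch(*g,.247,.2385,F=3);st("t")
r.let_go();r.wait(.2);st("rel")
r.servo_line([*g,.40],speed=.2)
r.reach([.46,-.25,.42],O);st("v")
s=r.snapshot("wrist");cv2.imwrite("pics/wy.png",s["frame"][:,:,::-1])
E
```

```text
over 24.77 pos [ 0.5063 -0.3292  0.38  ] F [ 0.5  0.3 -3.2] open 0.0082 g 46.3
near 26.39 pos [ 0.5056 -0.3302  0.2466] F [-0.9 -0.  -3.2] open 0.0082 g 46.3
touch z 0.244 dF 5.9
t 27.34 pos [ 0.5058 -0.3304  0.2445] F [-2.5 -1.7  3.2] open 0.0083 g 46.2
rel 28.82 pos [ 0.5058 -0.3302  0.244 ] F [ 0.3  0.5 -1.1] open 0.0878 g 0.0
v 30.22 pos [ 0.4598 -0.2496  0.4191] F [-0.  -0.1 -0.4] open 0.0878 g 0.0
```

View pics/wy.png

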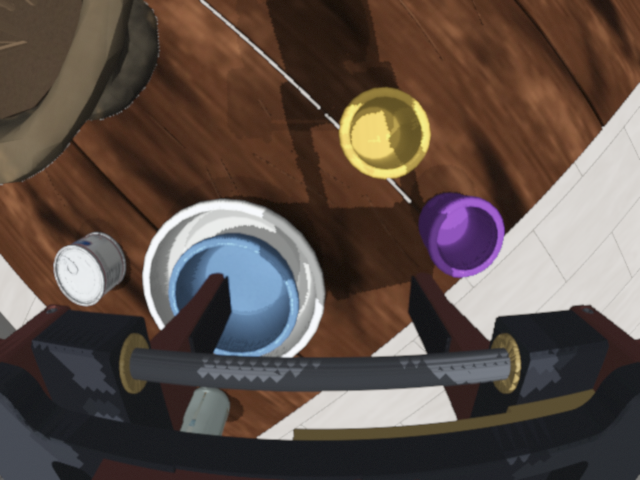

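Blue sits inside white, with its rim centre at about (233.5,295). White spans columns 144–324 from row 200. The yellow rim spans columns 340–430 and rows 88–178, centre (385,133), and the purple bowl is clear at (461,235).

```bash
python3 - <<'E'
from h import *
s=r.snapshot("wrist")
def m(pts,z):
    P=np.array([ray(s,u,v,z,True)[:2] for u,v in pts]);return P
B=m([(168,295),(299,295),(233,235),(233,355)],.071);W=m([(144,283),(324,283),(234,200)],.056);Y=m([(340,133),(430,133),(385,88),(385,178)],.076)
for n,P in(("B",B),("W",W),("Y",Y)):print(n,P.round(4).tolist(),np.mean(P[:2],0).round(4),np.mean(P[-2:],0).round(4),np.linalg.norm(P[0]-P[1]).round(4))
c=Y.mean(0);g=c+.0368*.7071;print("Y",c,"yellow expected ~.447,-.157")
O=[180,0,135]
r.reach([*g,.32],O);r.servo_line([*g,.247],speed=.1);st("down")
r.grab(40);q=st("grip")
if .005<q["opening"]<.012:
    r.servo_line([*g,.29],speed=.05);r.servo_line([*g,.39],speed=.15);st("lift")
    s=r.snapshot("scene");crop(s,"lift2.png",280,100,480,250,4)
    s=r.snapshot("top");crop(s,"top2.png",380,150,520,255,5)
E
```

```text
B [[0.4071, -0.4186], [0.501, -0.3193], [0.415, -0.3195], [0.5013, -0.423]] [ 0.454 -0.369] [ 0.4582 -0.3713] 0.1367
W [[0.3785, -0.439], [0.5138, -0.2976], [0.393, -0.2985]] [ 0.4461 -0.3683] [ 0.4534 -0.298 ] 0.1957
Y [[0.4191, -0.1844], [0.4738, -0.1261], [0.4179, -0.1284], [0.475, -0.1835]] [ 0.4464 -0.1553] [ 0.4464 -0.156 ] 0.08
Y [ 0.44642644 -0.15561589] yellow expected ~.447,-.157
down 31.88 pos [ 0.4727 -0.1297  0.2478] F [ 0.7 -0.8  1.2] open 0.0881 g 0.0
grip 33.08 pos [ 0.4724 -0.1297  0.247 ] F [-0.3 -0.2 -0.3] open 0.0079 g 37.0
lift 34.91 pos [ 0.4724 -0.1296  0.3888] F [-1.3 -0.6 -2.2] open 0.0076 g 37.2
```

View pics/lift2.png

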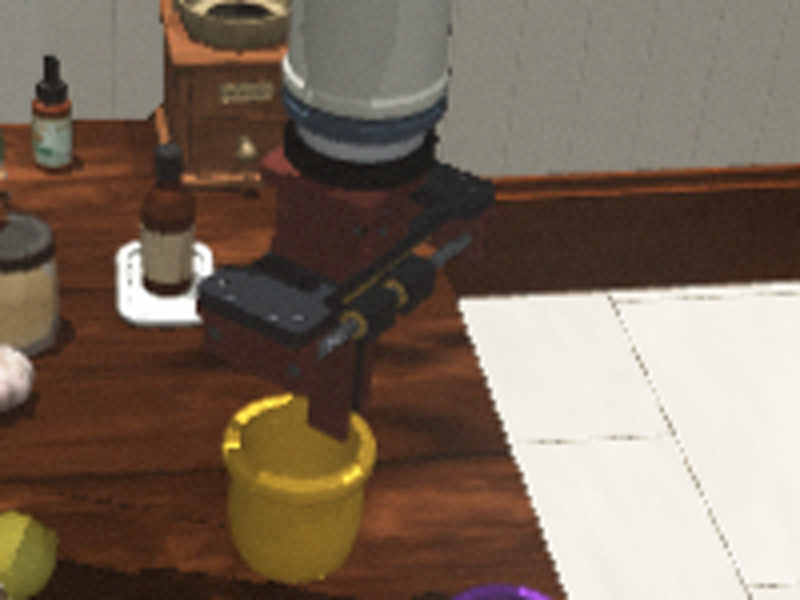

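The yellow bowl hangs level at crop (298,490). I've used all 10 views, so I'll check blue and white centring numerically from the top camera, then place.

```bash
python3 - <<'E'
from h import *
s=r.snapshot("top");f=s["frame"].astype(int);R,G,Bc=f[...,0],f[...,1],f[...,2]
mk=np.zeros((480,640),bool);mk[150:238,395:500]=1
for n,m,z in(("blue",(Bc>R+40)&mk,.071),("white",((f.min(2)>110)&(f.max(2)-f.min(2)<40))&mk,.056)):
    k,l,q,c=cv2.connectedComponentsWithStats(m.astype(np.uint8));i=1+q[1:,4].argmax()
    p=np.argwhere(l==i)[:,::-1].astype(np.float32)
    h=cv2.convexHull(p)[:,0];h=h[h[:,1]<234]
    e=cv2.fitEllipse(h);(u,v),d,_=e
    print(n,q[i],np.round(e[0],1),np.round(d,1),ray(s,u,v,z)[:2].round(4))
E
```

```text
blue [ 422  194   49   44 1580] [446. 218.] [47.9 48.9] [ 0.4569 -0.3729]
white [ 395  150  105   50 1387] [428.1 168.1] [ 54.1 146.7] [ 0.6023 -0.328 ]
```

```bash
python3 - <<'E'
from h import *
O=[180,0,135];w=np.array([.457,-.372]);g=w+.0368*.7071
r.reach([*g,.39],O);st("over")
r.servo_line([*g,.276],speed=.1)
r.servo_line([*g,.263],speed=.04);st("near")
touch(*g,.263,.2535,F=3);st("t")
r.let_go();r.wait(.2);st("rel")
r.servo_line([*g,.40],speed=.15)
r.reach([.47,-.22,.42],O);st("v")
s=r.snapshot("wrist");f=s["frame"].astype(int);R,G,B=f[...,0],f[...,1],f[...,2]
V=np.array(f);
def fit(n,m,z,real):
    k,l,q,c=cv2.connectedComponentsWithStats(m.astype(np.uint8));i=1+q[1:,4].argmax()
    h=cv2.convexHull(np.argwhere(l==i)[:,::-1].astype(np.float32))[:,0];P=np.array([ray(s,u,v,z,True)[:2] for u,v in h])
    (x,y),d,_=cv2.fitEllipse((P*1000).astype(np.float32));print(n,q[i],round(x,1),round(y,1),np.round(d,1),"want",real)
fit("yel",(R>B+70)&(G>B+60)&(R>110),.086,82)
mm=(B>R+40)&(G>R+5);fit("blue",mm,.071,138)
cv2.imwrite("pics/final.png",s["frame"][:,:,::-1])
s=r.snapshot("scene");f=s["frame"].astype(int);R,G,B=f[...,0],f[...,1],f[...,2]
for n,m in(("yel",(R>B+70)&(G>B+60)&(R>110)),("blue",(B>R+40)&(G>R+5))):
    m=m.copy();m[:280]=0;m[:,430:]=0;k,l,q,c=cv2.connectedComponentsWithStats(m.astype(np.uint8));i=1+q[1:,4].argmax();print(n,q[i],c[i])
P=np.array(s["R"])@np.array([[.457,-.372,.071],[.457,-.372,.086]]).T+np.array(s["t"])[:,None]
print((P[:2]/P[2]*s["fx"]+[[s["cx"]],[s["cy"]]]).T)
E
```

```text
over 35.93 pos [ 0.4832 -0.3452  0.3899] F [-0.3  0.3 -2.1] open 0.0072 g 37.2
near 37.7 pos [ 0.4829 -0.3459  0.2625] F [ 0.   0.6 -1.8] open 0.0077 g 37.2
touch z 0.256 dF 7.0
t 39.65 pos [ 0.4831 -0.3459  0.257 ] F [-1.2  2.6  5.1] open 0.0078 g 37.3
rel 41.13 pos [ 0.483 -0.346  0.256] F [-0.  -0.1  0.3] open 0.0874 g 0.0
v 42.82 pos [ 0.47   -0.2196  0.4195] F [-0.6 -0.7  0.1] open 0.0878 g 0.0
yel [215 293  29  58 620] 474.2 -361.4 [43.6 67.7] want 82
blue [ 148  249  124  108 3823] 457.3 -370.5 [130.4 137.5] want 138
yel [ 353  314   41   47 1287] [373.40792541 334.04040404]
blue [ 339  310   69   57 1076] [375.00185874 341.79182156]
[[371.44906487 335.48456369]
 [371.99906591 330.71680687]]
```

```bash
python3 - <<'E'
from h import *
r.wait(.3);print(r.hand_in())
E
```

```text
the job is handed in; nothing more can be done
None
```

I handed the job in at about 43 s with the amber bottle on the dish and the three bowls nested where the white one stood; nothing touched the jar or mug. The last check of the nest was by measurement from the cameras and touch heights, because I had used all 10 picture views, and the hand-in returned no verdict.

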